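# Clip the sensor on the oil pipe and switch its receiver on

## Robot

A 6-joint arm with a two-finger parallel gripper is mounted at the origin on the work surface; the furniture and walls round the work are solid. World frame = base frame: x ahead of the robot, y to its left, z up, the work surface at z = 0. Lengths are in m, angles in rad, forces in N, time in s.
With the tool pointing down it reaches from about 0.25 to 0.725 m from the base axis. Payload 4 kg.
Tool frame: the origin (TCP) lies between the finger pads; the fingertips stand ahead of it and the grasp point (between the pads) lies 6 mm ahead of it (robot.nose_length is the z of the fingertips in the tool frame, in m); z points along the fingers, y is the direction in which the jaws open and shut (so a half turn about z gives the same grasp; the last joint's range is limited). The gripper opens to 85 mm and grips with 20 to 120 N. Pads are 22 mm wide; open, the fingers measure 114 mm over their backs; the gripper's body (76 mm by 85 mm) begins 54 mm behind the grasp point. The pads swing forward as they close: fully open they stand 13 mm farther back than shut.
Start: joints at [1.147, 0.241, 0.005, 1.335, 0, 1.571], TCP at [0.206, 0.456, 0.256] pointing down, gripper open.
Joint ranges: [-2.72, 2.72], [-1.05, 1.87], [-1.09, 1.28], [-1.99, 2.15], [-1.42, 1.44], [-3.14, 3.14]. Speed limits (rad/s): [2.79, 2.79, 3.14, 3.14, 3.14, 3.14].

## Interface

Orientations are given as a rotation vector (axis times angle).
In Python, from workcell import robot gives the robot as it stands.
- The arm moves only by the tool drive_tool, never from a script. Its argument "series" is one flat list of numbers, 5 for each row, row after row: the opening, from 0 (shut) to 1 (fully open), then the shift along the tool's x, y, z in mm, then the turn about the tool's z in degrees. A call has 1 to 8 rows; each row is the pose to reach, as a shift and turn from the pose commanded when the call began, along the tool's axes at that moment; what a row does not reach only later rows make up. A row lasts 1/8 s, in which the tool goes at most 62.5 mm and 10.7 degrees, less where a joint would pass 70% of its speed; a pose out of reach is approached as far as the arm can. A call with a gripper value outside its range is refused whole. The fingers move at their own pace and stop on an object; "squeeze" is the grip in N (left out, the last holds). Time passes only in rows, so rows that repeat a pose let the fingers close. It gives the time, the measured TCP pose, the force and the opening at its end, in the units of the state.
- robot.observe(): the state, without advancing time (a new reading comes with each control period).
- robot.grab_frame(name): name is "side" or "top"; returns the picture (480x640x3 uint8, red, green, blue); there is no depth.
- robot.get_calibration(name): a dict with "fx", "fy", "cx", "cy" (pixels), "k1" (the pictures are not rectified: a ray, as slopes to the right and down, at radius r is drawn at 1 + k1 r^2 times it, then the intrinsics apply), "world_to_cam" (4x4, takes a point from world to camera coordinates). Camera axes: x right, y down, z forward; pixel columns grow to the right and rows downward; lengths in m; the calibration is good to about 2 mm. A picture is of the moment at which its call begins. get_calibration takes no time and is no camera call.
- robot.finish_job(): hands the job in, once; it reports no verdict.
The state is a dict: "time_s": time; "joint_positions": joint angles; "joint_vel": joint speeds; "joint_torque": joint torques, N m; "ee_pos": TCP position; "ee_rot": TCP orientation; "wrist_force": force on the tool from outside, world axes, zero at the start; "moment": the same for the moment, N m; "grip_width": finger opening in m.
Only numpy, scipy, OpenCV 4.12 (cv2) and the standard library are available. Lean on these libraries where they do the work, as an engineer would, in place of code of your own. Each camera call takes 0.05 s, during which the arm holds its last target.

## Task

Pick up the clip-on temperature sensor and push it straight down over the oil pipe, between the two collars, until its sprung jaws snap past the widest point and it sits fully home and upright. Then flip the toggle switch on the receiver box over to its other side to switch it on. Let go of everything and leave the loose gears and the bearing where they are.

Things in the scene. Friction and masses are not known exactly. Their poses are not given: they have to be found in the camera images.
- clip_sensor: Loose clip-on sensor, about 75 g, standing mouth-down on the bench: a grey housing on a black saddle plate with two sprung steel jaws below, a C open downwards, 34 mm long along the bore. Origin: midway between the feet of the jaws, at their lowest point; y along the bore, z up. The plate is 52 mm (x) by 34 mm (y), z = 44.5 to 52.5 mm. The same after a half turn about z.
- clip_bore (a point): Middle of the clip's bore, 28.5 mm above the sensor's origin; axes as the sensor's. Home, it lies on the pipe's axis with the plate resting on the pipe. The mouth is 17 mm between the lips and flares to 40 mm at the feet. The jaws touch the pipe 28 mm before home; the push peaks at some 8 to 18 N about 23 mm before home and falls; for the last 12 mm the jaws draw the clip home.
- clip_grip (a point): Middle of the sensor's grey housing, the part to grip: 73.5 mm above the sensor's origin. The housing is 30 mm wide (x) by 34 mm (y), from z = 52.5 to 94.5 mm of the sensor; take it from above across either width. Fingertips may rest on the plate beside it.
- pipe_stand: Steel pipe stand, fixed. Base plate 90 mm (x) by 300 mm (y) by 10 mm high; a level pipe of 32 mm diameter runs along y with its axis 65 mm above the bench, held by two grey blocks 64 x 30 mm, 91 mm high, at y = -122 and +122 mm. Origin: centre of the underside; z up.
- pipe_bay (a point): The point on the pipe's axis midway between the two collars, at y = +30 mm, z = 65 mm of the stand; axes as the stand's (y along the pipe). The collars are steel rings of 42 mm diameter and 8 mm thick; the clear length of pipe between them is 62 mm.
- receiver_box: Grey receiver box, fixed, 90 mm (x) by 70 mm (y), its top 52 mm above the bench, with a bat toggle in the middle of the top. Origin: centre of the underside; z up.
- toggle (a joint): Toggle angle, rad: 0 is off (bat leans 0.35 rad to the box's -x), 0.7 is on (leans 0.35 rad to the box's +x). The hinge lies along the box's y, 55 mm above the bench over the box's origin. Sprung over the centre at 0.35: past it the bat snaps over by itself; about 2.5 N at the tip.
- toggle_tip (a point): The rounded tip of the bat, 35 mm from the hinge (about 88 mm above the bench at either side); the bat is 10 mm thick there.
- spider_gear_0: Loose bevel gear, 56 mm across, 26 mm high; leave it. Origin: centre of the underside.
- spider_gear_1: Another such loose bevel gear; leave it. Origin: centre of the underside.
- bearing_cone: Loose tapered roller bearing, 66 mm across, 30 mm high; leave it. Origin: centre of the underside.
Mind the look-alikes: they are no part of the job. Leave any green look-alike of the clip_sensor alone. Several things have the shape of the receiver_box; the one meant has the colours described above.

How it is judged:
By the outcome, as a careful person would: the job done as asked, in the order asked, and still so for the second after the job is handed in, with the robot touching nothing.
It also fails if it takes over 53 s, if anything falls off the work surface, if the arm or the gripper's body presses on something with over 40 N, if the wrist force passes 120 N, or if a joint passes its speed limit or range.

## Working session

There is one attempt and no reset: what is moved stays moved. The work goes in short steps, Python scripts to look and compute and a tool call to move; the robot and the scene stay as the last step left them, time stands still between calls to the robot, and variables do not carry over. Pictures are saved under pics/ and viewed, and the job is handed in when it is done.

Besides the shell and the picture viewer there is one more tool, called after ">>>" by a JSON object that holds its "api" and its "payload". drive_tool: Moves the arm, as the interface text tells. Its arguments: {"type":"object","properties":{"series":{"type":"array","items":{"type":"number"}},"squeeze":{"type":"number"}},"required":["series"]}

```bash
ls; mkdir -p pics
python3 - <<'E'
from workcell import robot
import cv2
s=robot.observe(); print(s); print(robot.nose_length)
for n in("side","top"):
    f=robot.grab_frame(n); cv2.imwrite(f"pics/{n}0.png",f[:,:,::-1]); 
    c=robot.get_calibration(n); print(n,c)
E
```

```text
pics
{'time_s': 0.0, 'joint_positions': array([ 1.14698483e+00,  2.41426222e-01,  3.71589990e-03,  1.33518054e+00,
       -1.05740048e-05,  1.57077063e+00]), 'joint_vel': array([-0.00045074,  0.00038771,  0.00025757,  0.00099784,  0.0002355 ,
       -0.00016159]), 'joint_torque': array([ 1.44583595e-03, -3.72314179e+01,  2.52409387e+01,  1.67535542e-02,
        2.56825524e-04, -1.68874131e-06]), 'ee_pos': array([0.2053845 , 0.45523744, 0.2554031 ]), 'ee_rot': array([-0.66062015, -3.07090737,  0.00321954]), 'wrist_force': array([-0.66852913, -0.34490505,  0.45965587]), 'moment': array([ 0.01160142,  0.00521455, -0.03953776]), 'grip_width': 0.08538636039845351}
0.025
side {'fx': 551.9665396270718, 'fy': 551.9665396270718, 'cx': 317.66923504340815, 'cy': 242.107885074788, 'k1': -0.07972831781754802, 'world_to_cam': array([[-0.87423718, -0.48549643, -0.00160367,  0.43224287],
       [-0.21761956,  0.39481766, -0.89261455,  0.17288715],
       [ 0.43399434, -0.78000784, -0.4508178 ,  1.30361739],
       [ 0.        ,  0.        ,  0.        ,  1.        ]])}
top {'fx': 506.5630712312233, 'fy': 506.5630712312233, 'cx': 328.32929449553393, 'cy': 241.62379252370502, 'k1': 0.02431893623317438, 'world_to_cam': array([[ 2.86016607e-02, -9.99582066e-01,  4.19981865e-03,
        -4.28320574e-03],
       [-9.83152889e-01, -2.88898946e-02, -1.80487590e-01,
         4.89633683e-01],
       [ 1.80533490e-01,  1.03318096e-03, -9.83568295e-01,
         1.12864516e+00],
       [ 0.00000000e+00,  0.00000000e+00,  0.00000000e+00,
         1.00000000e+00]])}
```

View pics/side0.png

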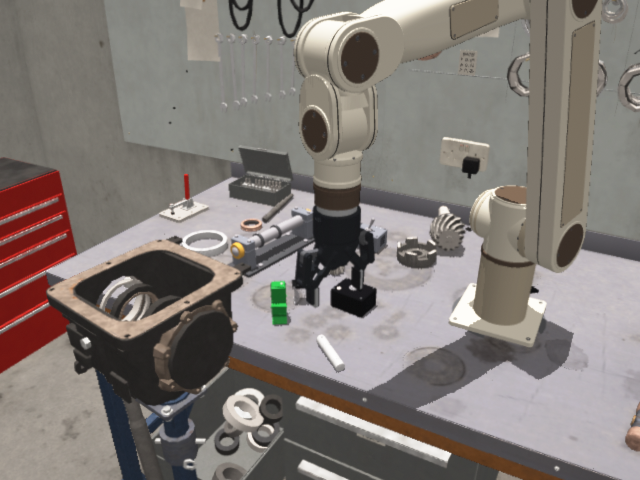

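View pics/top0.png

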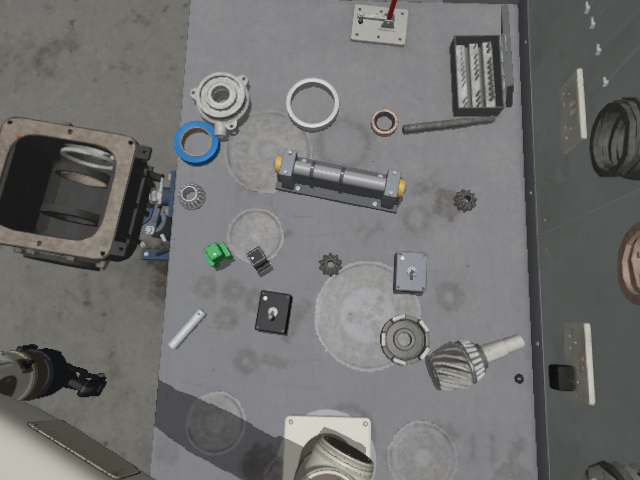

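```bash
cat > h.py <<'E'
import numpy as np, cv2
from workcell import robot
def proj(n,P):
    c=robot.get_calibration(n); T=c['world_to_cam']; P=np.atleast_2d(np.asarray(P,float))
    q=P@T[:3,:3].T+T[:3,3]; s=q[:,:2]/q[:,2:]; r2=(s**2).sum(1,keepdims=True); s=s*(1+c['k1']*r2)
    return s*[c['fx'],c['fy']]+[c['cx'],c['cy']]
def ray(n,uv):
    c=robot.get_calibration(n); T=c['world_to_cam']
    d=(np.asarray(uv,float)-[c['cx'],c['cy']])/[c['fx'],c['fy']]; s=d.copy()
    for _ in range(20): s=d/(1+c['k1']*(s**2).sum())
    R=T[:3,:3]; return -R.T@T[:3,3], R.T@np.append(s,1)
def onz(n,uv,z):
    o,d=ray(n,uv); return o+d*(z-o[2])/d[2]
def tri(uvs,uvt):
    o1,d1=ray('side',uvs);o2,d2=ray('top',uvt)
    A=np.stack([d1,-d2],1); t=np.linalg.lstsq(A,o2-o1,rcond=None)[0]
    a=o1+d1*t[0]; b=o2+d2*t[1]; return (a+b)/2, np.linalg.norm(a-b)
def snap(n,name,box=None,k=1):
    f=robot.grab_frame(n)[:,:,::-1].copy(); cv2.imwrite(f'pics/{name}.png',f)
    return f
def crop(src,name,x0,y0,x1,y1,k):
    f=cv2.imread(f'pics/{src}.png')[y0:y1,x0:x1]; cv2.imwrite(f'pics/{name}.png',cv2.resize(f,None,fx=k,fy=k,interpolation=cv2.INTER_CUBIC))
E
python3 - <<'E'
from h import *
crop('top0','c1',195,225,295,300,8)
crop('top0','c2',265,135,425,225,5)
crop('top0','c3',375,235,445,305,8)
for uv in [(258,258),(217,255),(410,272),(273,312)]: print(uv,onz('top',uv,0.05).round(3))
E
```

```text
(258, 258) [0.446 0.17  0.05 ]
(217, 255) [0.45  0.264 0.05 ]
(410, 272) [ 0.424 -0.178  0.05 ]
(273, 312) [0.324 0.129 0.05 ]
```

View pics/c1.png

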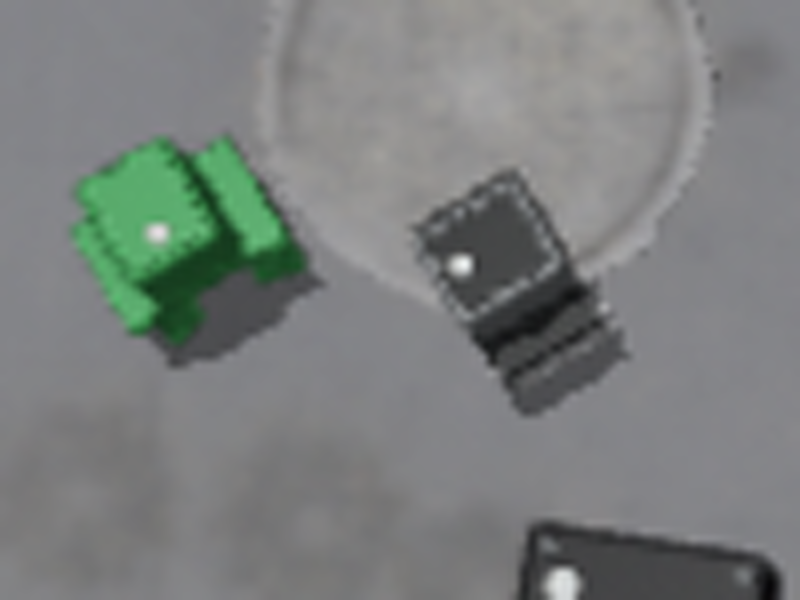

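View pics/c2.png

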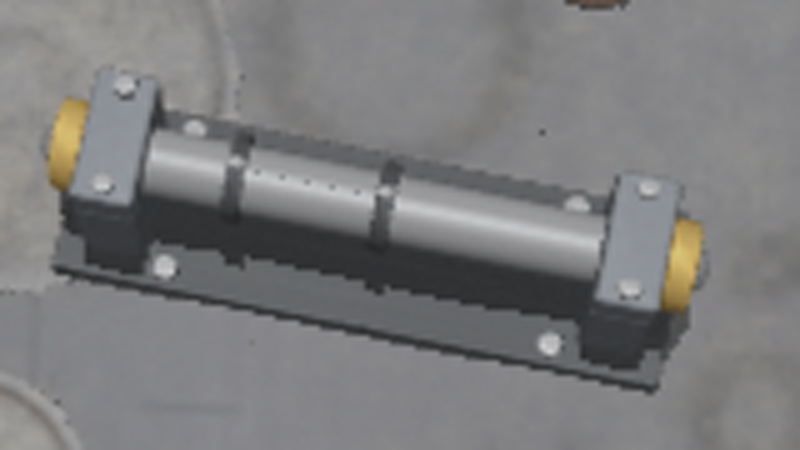

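View pics/c3.png

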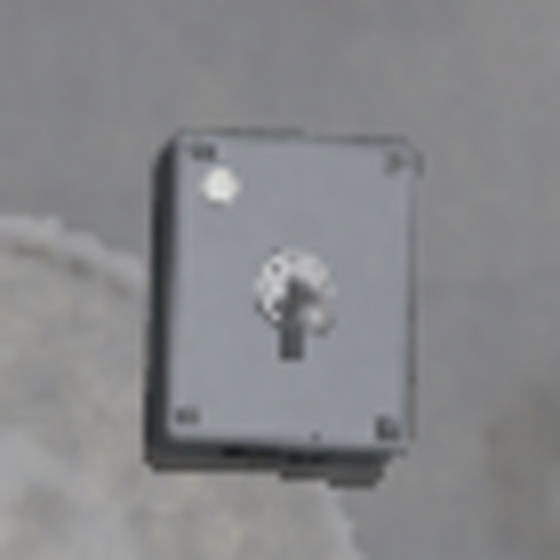

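Run:
```python
from h import *
def C(pts,x0,y0,k): return [((x+.5)/k-.5+x0,(y+.5)/k-.5+y0) for x,y in pts]
print('cam',ray('top',(320,240))[0].round(3), ray('side',(320,240))[0].round(3))
print('clip')
P=np.array([onz('top',p,.0945) for p in C([(415,228),(515,168),(572,258),(470,325)],195,225,8)]); print((P*1000).round(1), 'c',(P.mean(0)*1000).round(1)); 
for i in range(4): d=P[(i+1)%4]-P[i]; print((np.linalg.norm(d)*1000).round(1), np.degrees(np.arctan2(d[1],d[0])).round(1))
# plate far-edge corners z .0525 
print('blocks')
B=np.array([onz('top',p,.094) for p in C([(125,85),(102,185),(650,188),(630,288)],265,135,5)]); print((B*1000).round(1))
l,r=B[:2].mean(0),B[2:].mean(0); d=l-r; print('mid',(l+r)/2,'len',np.linalg.norm(d),'ang',np.degrees(np.arctan2(d[1],d[0])))
u=d/np.linalg.norm(d); bay=(l+r)/2+u*.03; print('bay',bay)
print('collars top z .086',[(onz('top',p,.086)*1000).round(1) for p in C([(239,162),(387,190)],265,135,5)])
print('box')
P=np.array([onz('top',p,.052) for p in C([(180,130),(415,140),(408,445),(168,440)],375,235,8)]); print((P*1000).round(1), 'c',(P.mean(0)*1000).round(1)); 
for i in range(4): d=P[(i+1)%4]-P[i]; print((np.linalg.norm(d)*1000).round(1), np.degrees(np.arctan2(d[1],d[0])).round(1))
print('tip',onz('top',C([(290,350)],375,235,8)[0],.085), 'hinge',onz('top',C([(292,293)],375,235,8)[0],.055))
print(proj('side',[[.446,.17,.05],[.45,.264,.05],[.424,-.178,.05],[.58,.05,.065]]))
```

```text
cam [0.278 0.009 1.198] [-0.15   1.158  0.743]
clip
[[449.5 189.5  94.5]
 [467.  162.9  94.5]
 [442.4 145.9  94.5]
 [423.  172.9  94.5]] c [445.5 167.8  94.5]
31.9 -56.6
30.0 -145.4
33.2 125.7
31.2 32.1
blocks
[[ 687.3  104.4   94. ]
 [ 639.3  112.9   94. ]
 [ 645.3 -136.1   94. ]
 [ 598.  -127.4   94. ]]
mid [ 0.64244973 -0.01154583  0.094     ] len 0.24401098211754604 ang 80.17523324659624
bay [0.6475688 0.0180142 0.094    ]
collars top z .086 [array([654.8,  51.4,  86. ]), array([643.5, -16.8,  86. ])]
box
[[ 471.4 -148.3   52. ]
 [ 470.5 -215.6   52. ]
 [ 383.1 -213.    52. ]
 [ 382.5 -145.2   52. ]] c [ 426.9 -180.5   52. ]
67.3 -90.8
87.4 178.3
67.8 90.5
89.0 -2.0
tip [ 0.40524308 -0.17431463  0.085     ] hinge [ 0.4249317  -0.17983339  0.055     ]
[[301.11013118 282.52453832]
 [278.87161252 300.49385913]
 [368.53175902 230.31535272]
 [280.86294955 245.22056439]]
```

Run:
```python
from h import *
crop('side0','c4',215,195,395,330,4)
```

```text
(no output)
```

View pics/c4.png

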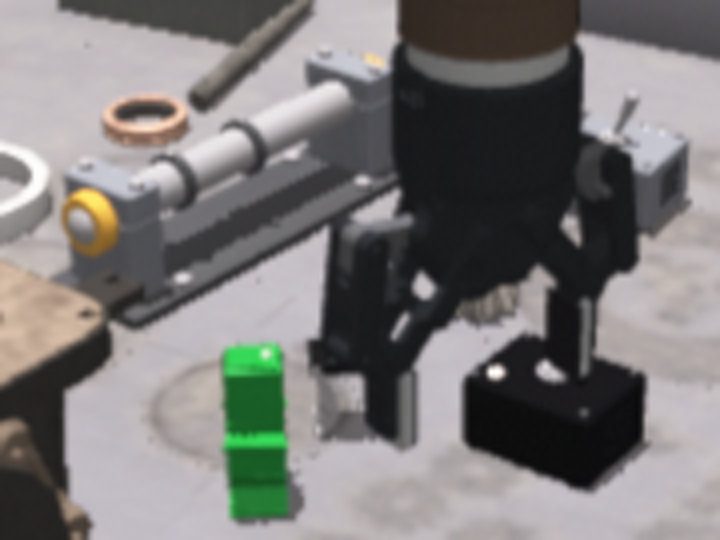

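The clip is the dark-grey item at top (258,258); the green one at (217,255) is the look-alike. The receiver is the grey box at (410,272), and the black one at (273,312) is its look-alike. The measured sizes agree with those given: housing about 32x31 mm, box 68x88 mm, block spacing 244 mm.

```bash
cat >> h.py <<'E'
from scipy.spatial.transform import Rotation as Ro
def to(x,y,z,yaw):
    "deltas (tool axes, mm; deg) to bring measured TCP to world x,y,z with tool-y at yaw deg"
    s=robot.observe(); R=Ro.from_rotvec(s['ee_rot']).as_matrix()
    d=R.T@(np.array([x,y,z])-s['ee_pos'])*1000
    cur=np.degrees(np.arctan2(R[1,1],R[0,1])); t=(-(yaw-cur)+90)%180-90
    print('t',round(s['time_s'],2),'ee',(s['ee_pos']*1000).round(1),'yaw',cur.round(1),'zax',R[:,2].round(4),'F',s['wrist_force'].round(1),'w',round(s['grip_width']*1000,1))
    print('delta',d.round(1),'turn',t.round(1)); return d,t
E
python3 -c "
from h import *
to(.4455,.168,.17,33.5)"
```

```text
t 0.1 ee [205.4 455.3 255.5] yaw 65.7 zax [-8.0e-04 -1.7e-03 -1.0e+00] F [-0.5  0.9  0.3] w 85.7
delta [-337.  -163.    85.8] turn 32.2
```

>>> {"api": "drive_tool", "payload": {"series": [1,-50,-24,12,4,1,-100,-48,25,9,1,-150,-72,38,14,1,-200,-97,51,19,1,-250,-121,64,24,1,-300,-145,76,29,1,-337,-163,86,32,1,-337,-163,86,32], "squeeze": 60}}

```text
time_s: 1.1
ee_pos: [0.4464, 0.1662, 0.169]
ee_rot: [-1.488, -2.765, 0.003]
wrist_force: [0.5, 0.1, -0.6]
grip_width: 0.0856
```

```bash
python3 -c "
from h import *
to(.4455,.168,.17,33.5)
snap('side','side1');snap('top','top1')
crop('side1','c5',230,200,400,330,4)
crop('top1','c6',195,200,335,320,5)
"
```

```text
t 1.1 ee [446.4 166.2 169. ] yaw 33.4 zax [-0.0022 -0.0011 -1.    ] F [ 0.5  0.1 -0.6] w 85.6
delta [ 2.   0.2 -1. ] turn -0.1
```

View pics/c5.png

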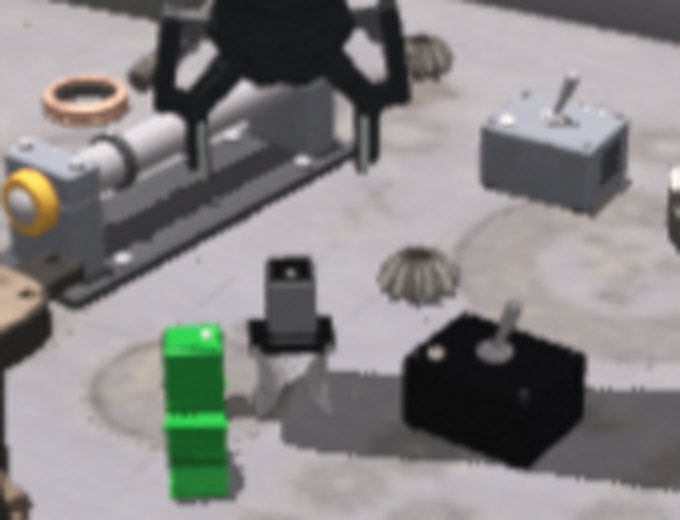

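View pics/c6.png

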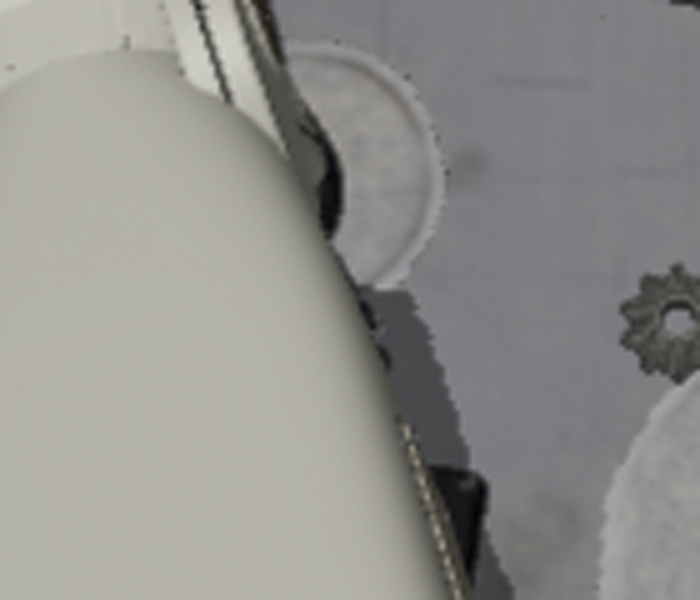

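Side crop: the clip stands at crop (291,330), with the plate wider than the housing across the view. That agrees with x at about 33° and matches the finger axis. I'll cross-check the position across both views.

```bash
python3 -c "
from h import *
C=lambda x,y,k,x0,y0:((x+.5)/k-.5+x0,(y+.5)/k-.5+y0)
t=[C(x,y,8,195,225) for x,y in [(415,228),(515,168),(572,258),(470,325)]]
print(tri(C(291,268,4,230,200),np.mean(t,0)))
# toggle tip and box in side view
print('tip', tri(C(573,76,4,230,200),C(290,352,8,375,235)))
print('tip z85 side', onz('side',C(573,78,4,230,200),.086))
to(.445,.168,.0795,33.5)
"
```

```text
(array([0.44449806, 0.16743269, 0.09375513]), np.float64(0.002262800651093758))
tip (array([ 0.40642535, -0.17192147,  0.0932565 ]), np.float64(0.005734031477818114))
tip z85 side [ 0.41403088 -0.18278676  0.086     ]
t 1.2 ee [445.4 168.2 169.8] yaw 33.7 zax [-1.6e-03 -2.0e-04 -1.0e+00] F [-0.1  0.7 -0.1] w 85.2
delta [-0.  -0.3 90.3] turn 0.2
```

>>> {"api": "drive_tool", "payload": {"series": [1,0,0,40,0,1,0,0,65,0,1,0,0,80,0,1,0,0,89,0,1,0,0,89,0], "squeeze": 60}}

```text
time_s: 1.82
ee_pos: [0.4451, 0.1692, 0.0812]
ee_rot: [-1.479, -2.771, 0.001]
wrist_force: [-0.0, 0.9, 0.4]
grip_width: 0.0856
```

>>> {"api": "drive_tool", "payload": {"series": [0.1,0,0,0,0,0.1,0,0,0,0,0.1,0,0,0,0,0.1,0,0,0,0,0.1,0,0,0,0,0.1,0,0,0,0], "squeeze": 60}}

```text
time_s: 2.58
ee_pos: [0.4459, 0.1686, 0.0814]
ee_rot: [1.482, 2.77, 0.0]
wrist_force: [-0.3, -0.8, 0.8]
grip_width: 0.029
```

>>> {"api": "drive_tool", "payload": {"series": [0.1,0,0,-15,0,0.1,0,0,-40,0,0.1,0,0,-75,0,0.1,0,0,-110,0,0.1,0,0,-130,0,0.1,0,0,-130,0]}}

```text
time_s: 3.32
ee_pos: [0.4468, 0.169, 0.2127]
ee_rot: [1.481, 2.768, 0.004]
wrist_force: [0.2, -0.4, -0.8]
grip_width: 0.029
```

```bash
python3 -c "
from h import *
snap('side','side2');snap('top','top2')
crop('side2','c7',220,150,400,285,4)
crop('top2','c8',265,135,425,225,5)
to(.648,.018,.205,-9.8)
"
```

```text
t 3.42 ee [445.3 168.4 210.4] yaw 33.7 zax [-1.1e-03 -4.0e-04 -1.0e+00] F [-0.6  0.3 -1.6] w 29.6
delta [-237.6   85.1    5.3] turn 43.5
```

View pics/c7.png

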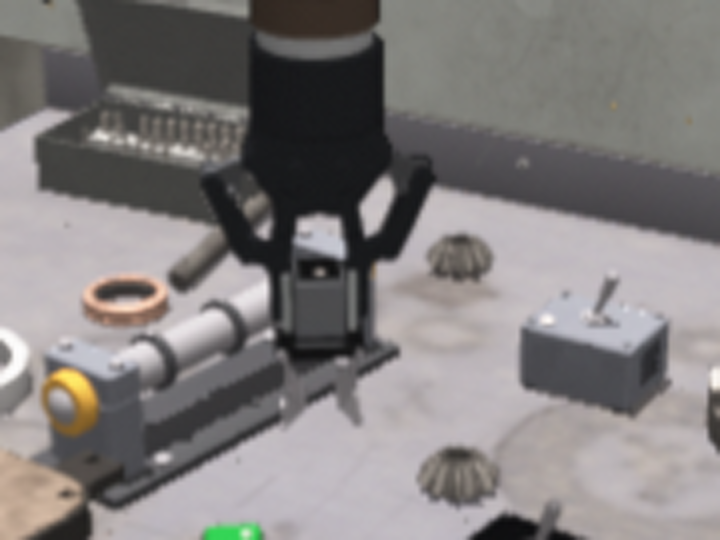

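>>> {"api": "drive_tool", "payload": {"series": [0.1,-35,12,1,6,0.1,-80,28,2,14,0.1,-125,44,3,22,0.1,-170,60,4,30,0.1,-210,75,5,38,0.1,-237,85,5,43.5,0.1,-237,85,5,43.5]}}

```text
time_s: 4.3
ee_pos: [0.6484, 0.017, 0.203]
ee_rot: [-2.403, -2.02, 0.005]
wrist_force: [-0.8, 0.1, -0.9]
grip_width: 0.0293
```

```bash
python3 -c "
from h import *
snap('side','side3');snap('top','top3')
crop('side3','c9',220,150,380,270,5)
crop('top3','c10',255,125,435,260,4)
to(.648,.018,.15,-9.8)
"
```

```text
t 4.4 ee [647.   18.6 204.1] yaw -9.8 zax [-4.1e-03  2.0e-04 -1.0e+00] F [-0.1  0.4 -1. ] w 29.4
delta [-0.4  1.3 54.1] turn 0.0
```

View pics/c9.png

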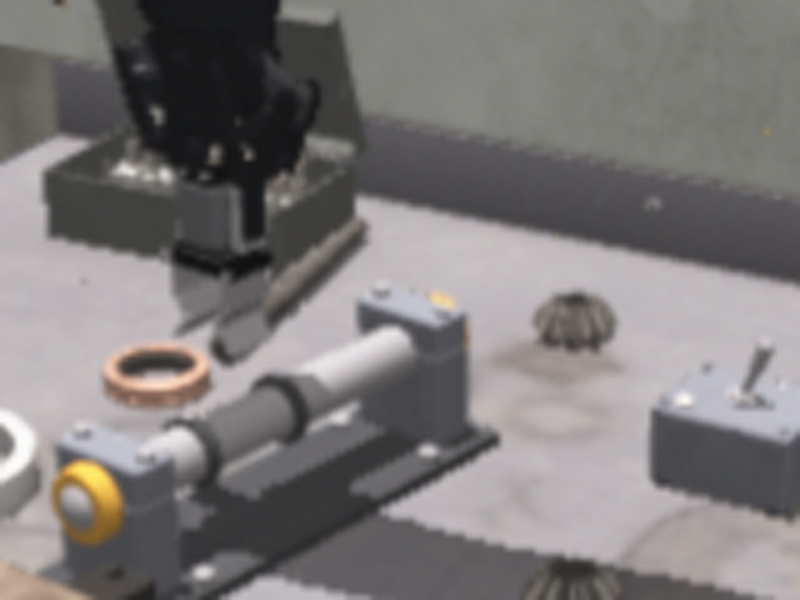

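View pics/c10.png

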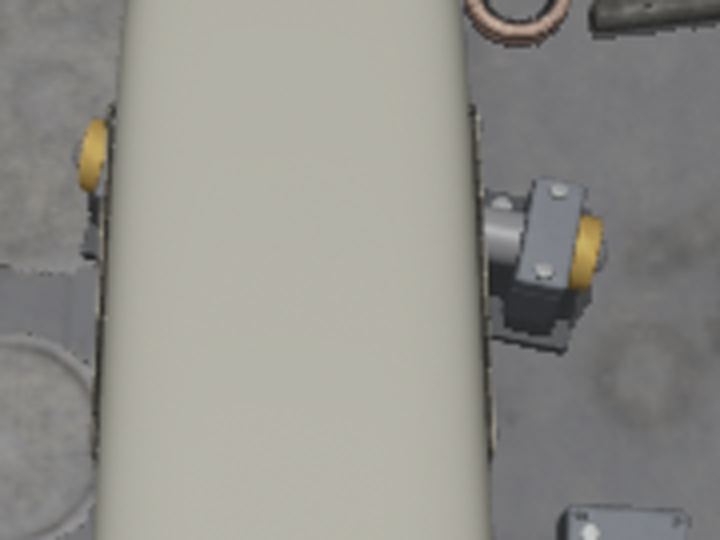

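```bash
python3 -c "
from h import *
p=proj('side',[[.648,.018,.065],[.6545,.0557,.065],[.6425,-.0175,.065],[.6475,.0183,.2035-.0275+.0.__float__() if False else .176],[.6475,.0183,.123]])
print(((p-[220,150]+.5)*5-.5).round(0))
"
```

```text
[[234. 428.]
 [186. 452.]
 [277. 406.]
 [226. 245.]
 [230. 334.]]
```

```bash
python3 -c "
from h import *
f=cv2.imread('pics/side3.png')
k=10
def mk(x0,y0,x1,y1,pts,name):
    g=cv2.resize(f[y0:y1,x0:x1],None,fx=k,fy=k,interpolation=cv2.INTER_CUBIC)
    for q in proj('side',pts): cv2.circle(g,tuple(((q-[x0,y0]+.5)*k).astype(int).tolist()),3,(0,0,255),-1)
    cv2.imwrite('pics/%s.png'%name,g)
a=np.radians(80.2); u=np.array([np.cos(a),np.sin(a),0]); v=np.array([u[1],-u[0],0]); z=np.array([0,0,1.])
B=np.array([.648,.018,.065])
pts=[]
for s in (-.039,-.031,.031,.039):
    for t in np.radians(np.arange(0,360,30)): pts.append(B+u*s+.021*(np.cos(t)*v+np.sin(t)*z))
mk(245,215,300,250,pts,'c11')
o=np.array([.6475,.0183,.2035-.081])
pts=[o+u*sy*.017+v*sx*.020 for sy in(-1,1) for sx in (-1,1)]+[o+u*sy*.017+v*sx*.026+z*h for sy in(-1,1) for sx in (-1,1) for h in (.0445,.0525)]
mk(245,180,295,230,pts,'c12')
"
```

```text
(no output)
```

View pics/c11.png

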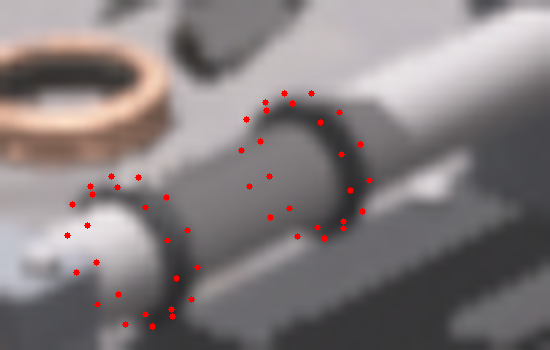

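View pics/c12.png

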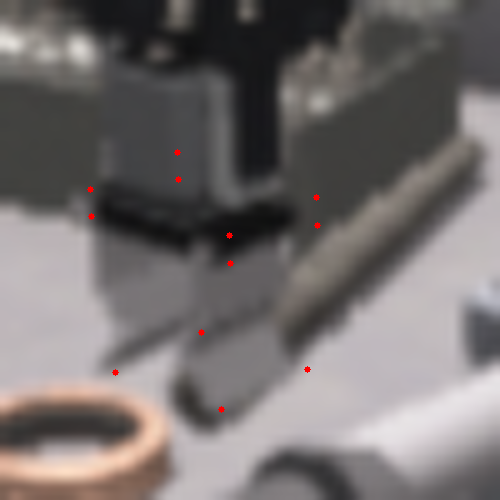

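```bash
python3 -c "
from h import *
f=cv2.imread('pics/side3.png')[178:228,243:293]
f=np.clip((f/255.)**.5*255,0,255).astype('uint8')
cv2.imwrite('pics/c13.png',cv2.resize(f,None,fx=12,fy=12,interpolation=cv2.INTER_NEAREST))
"
```

```text
(no output)
```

View pics/c13.png

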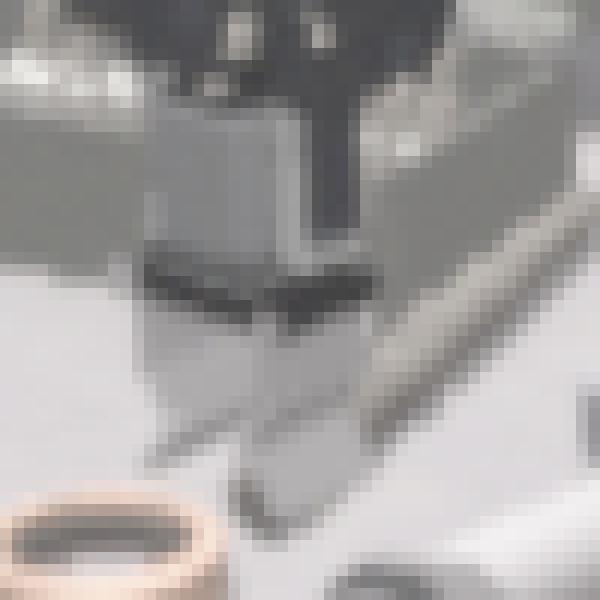

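```bash
python3 -c "
from h import *
f=cv2.imread('pics/side2.png')[200:260,270:330]
f=np.clip((f/255.)**.5*255,0,255).astype('uint8')
cv2.imwrite('pics/c14.png',cv2.resize(f,None,fx=10,fy=10,interpolation=cv2.INTER_NEAREST))
"
```

```text
(no output)
```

View pics/c14.png

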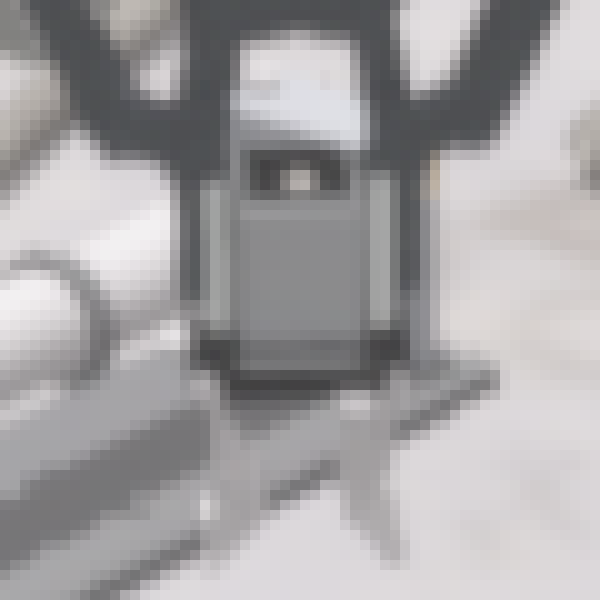

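```bash
python3 -c "
from h import *
def ov(src,tcp,yaw,x0,y0,w,name):
    f=cv2.imread('pics/%s.png'%src)[y0:y0+w,x0:x0+w]; k=12
    f=np.clip((f/255.)**.5*255,0,255).astype('uint8')
    g=cv2.resize(f,None,fx=k,fy=k,interpolation=cv2.INTER_NEAREST)
    a=np.radians(yaw); v=np.array([np.cos(a),np.sin(a),0]); u=np.array([-v[1],v[0],0]); z=np.array([0,0,1.])
    o=np.array(tcp)-z*.081
    for (hx,hy,h,col) in [(.02,.017,0,(0,0,255)),(.015,.017,.0525,(0,255,0)),(.015,.017,.0945,(0,255,0)),(.026,.017,.0525,(255,0,0))]:
        q=proj('side',[o+v*hx*s+u*hy*t+z*h for s,t in((-1,-1),(1,-1),(1,1),(-1,1))])
        q=((q-[x0,y0]+.5)*k).astype(int)
        cv2.polylines(g,[q.reshape(-1,1,2)],True,col,1)
    cv2.imwrite('pics/%s.png'%name,g)
ov('side2',(.4455,.1686,.211),33.5,272,205,48,'c15')
ov('side3',(.6475,.0183,.2035),-9.8,243,178,48,'c16')
"
```

```text
(no output)
```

View pics/c15.png

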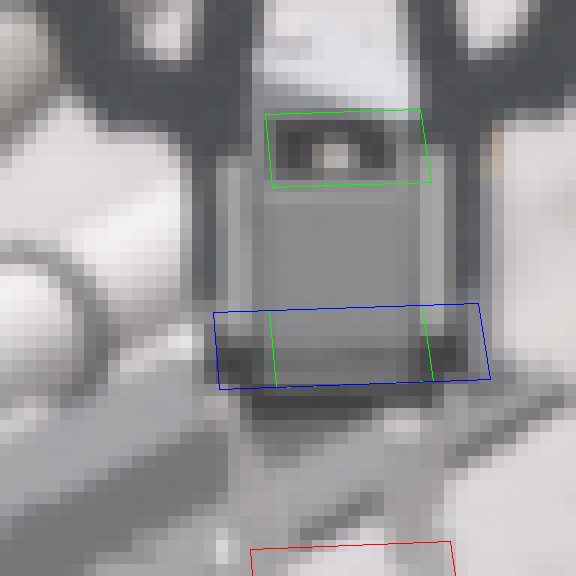

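View pics/c16.png

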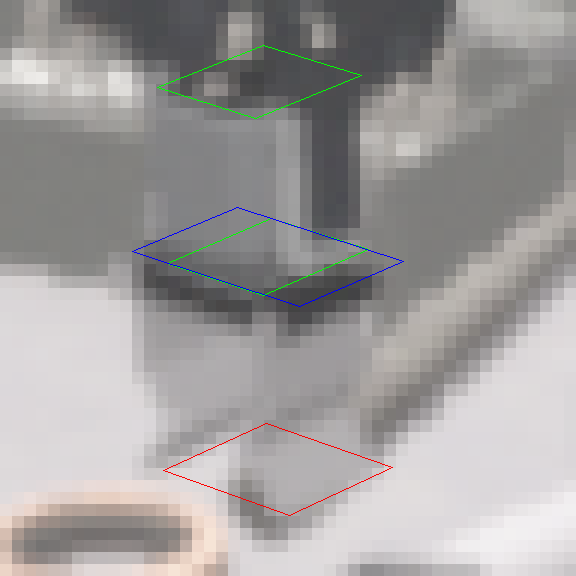

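```bash
python3 -c "
from h import *
for i in range(1): to(.6465,.0175,.171,-9.8)
"
```

```text
t 4.4 ee [647.   18.6 204.1] yaw -9.8 zax [-4.1e-03  2.0e-04 -1.0e+00] F [-0.1  0.4 -1. ] w 29.4
delta [-1.1 -0.2 33.1] turn 0.0
```

>>> {"api": "drive_tool", "payload": {"series": [0.1,0,-1,15,0,0.1,0,-1,28,0,0.1,0,-1,33,0,0.1,0,-1,33,0], "squeeze": 80}}

```text
time_s: 4.9
ee_pos: [0.6465, 0.0191, 0.1726]
ee_rot: [-2.402, -2.024, 0.002]
wrist_force: [-1.1, 1.4, -0.7]
grip_width: 0.0292
```

```bash
python3 -c "
from h import *
snap('side','side4')
to(.6465,.0175,.171,-9.8)
f=cv2.imread('pics/side4.png')[190:250,240:300]
f=np.clip((f/255.)**.7*255,0,255).astype('uint8')
cv2.imwrite('pics/c17.png',cv2.resize(f,None,fx=10,fy=10,interpolation=cv2.INTER_CUBIC))
"
```

```text
t 4.95 ee [646.9  19.  173.3] yaw -9.8 zax [-1.e-04 -0.e+00 -1.e+00] F [ 0.5  1.4 -0.5] w 29.0
delta [-1.6 -0.2  2.3] turn 0.0
```

View pics/c17.png

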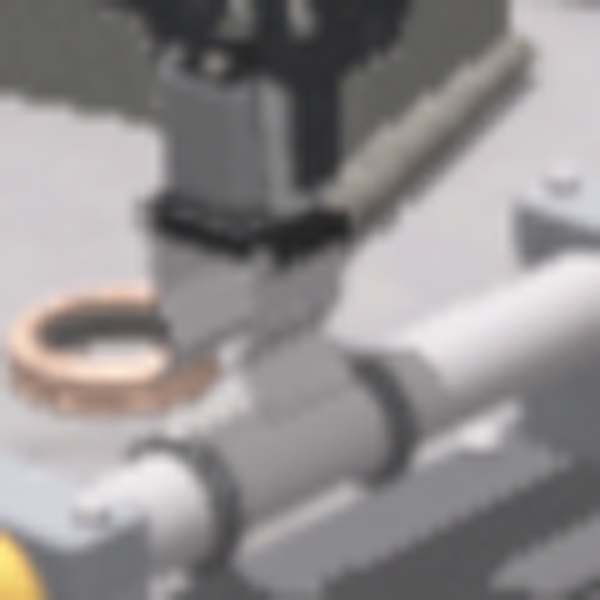

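>>> {"api": "drive_tool", "payload": {"series": [0.1,-1,0,8,0,0.1,-1,0,15,0,0.1,-1,0,20,0,0.1,-1,0,24,0,0.1,-1,0,24,0], "squeeze": 80}}

```text
time_s: 5.58
ee_pos: [0.6466, 0.0178, 0.1488]
ee_rot: [-2.402, -2.024, 0.001]
wrist_force: [-0.0, -0.5, -0.9]
grip_width: 0.0291
```

```bash
python3 -c "
from h import *
snap('side','side5')
to(.6465,.0175,.145,-9.8); print(robot.observe()['moment'])
f=cv2.imread('pics/side5.png')[195:255,240:300]
f=np.clip((f/255.)**.7*255,0,255).astype('uint8')
cv2.imwrite('pics/c18.png',cv2.resize(f,None,fx=10,fy=10,interpolation=cv2.INTER_CUBIC))
"
```

```text
t 5.62 ee [646.8  17.8 149.2] yaw -9.8 zax [-3.e-04 -0.e+00 -1.e+00] F [-0.2  0.3 -1.9] w 28.9
delta [-0.4 -0.3  4.2] turn 0.0
[-0.00625858  0.01903922  0.02790468]
```

View pics/c18.png

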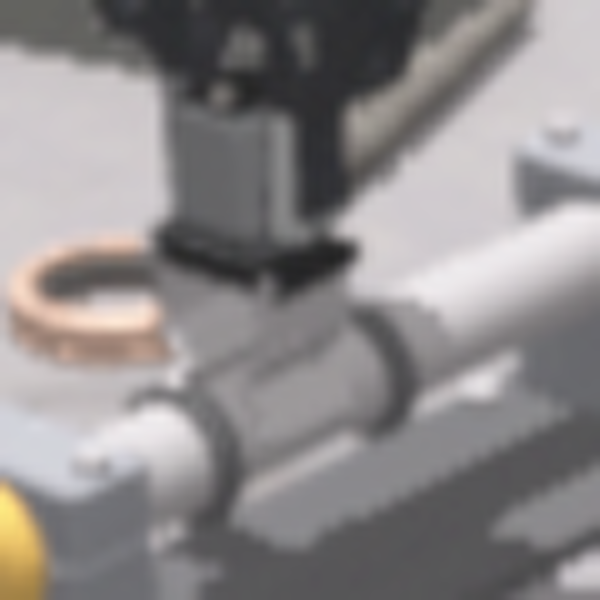

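>>> {"api": "drive_tool", "payload": {"series": [0.1,0,0,3,0,0.1,0,0,6,0,0.1,0,0,6,0], "squeeze": 90}}

```text
time_s: 6.0
ee_pos: [0.6463, 0.0183, 0.1458]
ee_rot: [-2.402, -2.024, -0.002]
wrist_force: [-6.1, 1.4, 10.1]
grip_width: 0.029
```

```bash
python3 -c "
from h import *
to(.6465,.0175,.117,-9.8); print(robot.observe()['moment'])
"
```

```text
t 6.0 ee [646.3  18.3 145.8] yaw -9.8 zax [ 5.e-04  9.e-04 -1.e+00] F [-6.1  1.4 10.1] w 29.0
delta [-0.7  0.3 28.8] turn 0.0
[0.2368229  1.59060835 0.02512788]
```

>>> {"api": "drive_tool", "payload": {"series": [0.1,0,-1,3,0,0.1,0,-2,3,0,0.1,0,-2,6,0,0.1,0,-2,6,0]}}

```text
time_s: 6.5
ee_pos: [0.6464, 0.0184, 0.1403]
ee_rot: [2.4, 2.022, 0.007]
wrist_force: [-1.2, -0.0, 7.8]
grip_width: 0.0292
```

```bash
python3 -c "
from h import *
to(.6465,.0175,.117,-9.8); print(robot.observe()['moment'])
"
```

```text
t 6.5 ee [646.4  18.4 140.3] yaw -9.8 zax [ 5.4e-03  6.0e-04 -1.0e+00] F [-1.2 -0.   7.8] w 29.2
delta [-0.9  0.1 23.3] turn 0.0
[ 0.19317167  0.31456723 -0.03296756]
```

>>> {"api": "drive_tool", "payload": {"series": [0.1,0,-0.5,4,0,0.1,0,-0.5,8,0,0.1,0,-0.5,8,0]}}

```text
time_s: 6.88
ee_pos: [0.6444, 0.0183, 0.1288]
ee_rot: [-2.403, -2.024, 0.0]
wrist_force: [0.9, 0.8, -0.7]
grip_width: 0.0293
```

>>> {"api": "drive_tool", "payload": {"series": [0.1,0,0,4,0,0.1,0,0,8,0,0.1,0,0,11,0,0.1,0,0,11,0]}}

```text
time_s: 7.38
ee_pos: [0.6445, 0.0181, 0.1181]
ee_rot: [2.403, 2.024, -0.0]
wrist_force: [0.4, -0.8, -2.9]
grip_width: 0.0293
```

```bash
python3 -c "
from h import *
to(.6465,.0175,.117,-9.8); print(robot.observe()['moment'])
"
```

```text
t 7.38 ee [644.5  18.1 118.1] yaw -9.8 zax [ 0.e+00 -3.e-04 -1.e+00] F [ 0.4 -0.8 -2.9] w 29.3
delta [-0.2  2.1  1.1] turn 0.0
[-0.1573287  -0.3273661   0.00789228]
```

Fz is still pulling down, so I'll press a bit more until the plate seats.

>>> {"api": "drive_tool", "payload": {"series": [0.1,0,0,1,0,0.1,0,0,2,0,0.1,0,0,3,0,0.1,0,0,4,0,0.1,0,0,4,0]}}

```text
time_s: 8.0
ee_pos: [0.6446, 0.0181, 0.1179]
ee_rot: [2.401, 2.023, 0.003]
wrist_force: [-4.3, -1.5, 13.7]
grip_width: 0.0289
```

```bash
python3 -c "
from h import *
snap('side','side6')
to(.6465,.0175,.117,-9.8); print(robot.observe()['moment'])
f=cv2.imread('pics/side6.png')[200:260,240:300]
cv2.imwrite('pics/c19.png',cv2.resize(f,None,fx=10,fy=10,interpolation=cv2.INTER_CUBIC))
"
```

```text
t 8.05 ee [644.6  18.1 117.9] yaw -9.8 zax [ 2.7e-03 -2.0e-04 -1.0e+00] F [-6.5 -1.6 13.7] w 29.0
delta [-0.2  2.   0.9] turn 0.0
[-0.25425541  1.2358036   0.01620455]
```

View pics/c19.png

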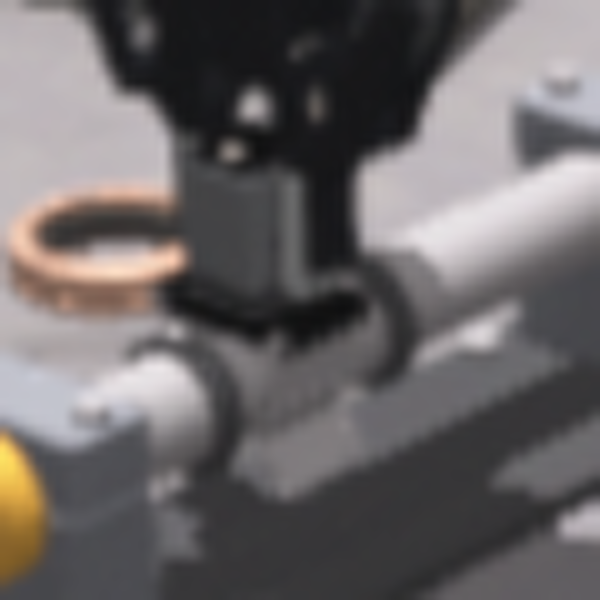

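>>> {"api": "drive_tool", "payload": {"series": [0.1,0,0,-2,0,0.1,0,0,-3,0,0.1,0,0,-3,0]}}

```text
time_s: 8.43
ee_pos: [0.6446, 0.0181, 0.118]
ee_rot: [2.402, 2.023, 0.001]
wrist_force: [-1.0, -0.7, 6.0]
grip_width: 0.0291
```

>>> {"api": "drive_tool", "payload": {"series": [0.5,0,0,0,0,1,0,0,0,0,1,0,0,0,0,1,0,0,0,0,1,0,0,0,0,1,0,0,0,0]}}

```text
time_s: 9.18
ee_pos: [0.6444, 0.0183, 0.1173]
ee_rot: [-2.403, -2.024, -0.0]
wrist_force: [0.9, 0.5, -0.3]
grip_width: 0.0855
```

>>> {"api": "drive_tool", "payload": {"series": [1,0,0,-20,0,1,0,0,-60,0,1,0,0,-100,0,1,0,0,-130,0,1,0,0,-130,0]}}

```text
time_s: 9.8
ee_pos: [0.646, 0.0183, 0.2509]
ee_rot: [2.399, 2.021, 0.009]
wrist_force: [0.7, -0.6, -0.8]
grip_width: 0.0852
```

```bash
python3 -c "
from h import *
snap('side','side7')
to(.37,-.18,.25,88.5)
crop('side7','c20',235,195,395,275,5)
f=cv2.imread('pics/top0.png'); k=8;x0,y0=375,235
g=cv2.resize(f[y0:y0+70,x0:x0+70],None,fx=k,fy=k,interpolation=cv2.INTER_CUBIC)
a=np.radians(-1.5);c=np.array([.4265,-.1802,0]);X=np.array([np.cos(a),np.sin(a),0]);Y=np.array([-X[1],X[0],0]);z=np.array([0,0,1.])
P=[c+z*.055,c-X*.012+z*.088]+[c+X*.045*s+Y*.035*t+z*.052 for s in(-1,1) for t in (-1,1)]
for q in proj('top',P): cv2.circle(g,tuple(((q-[x0,y0]+.5)*k).astype(int).tolist()),4,(0,0,255),-1)
cv2.imwrite('pics/c21.png',g)
f=cv2.imread('pics/side7.png'); x0,y0=330,200
g=cv2.resize(f[y0:y0+70,x0:x0+70],None,fx=k,fy=k,interpolation=cv2.INTER_CUBIC)
for q in proj('side',P): cv2.circle(g,tuple(((q-[x0,y0]+.5)*k).astype(int).tolist()),4,(0,0,255),-1)
cv2.imwrite('pics/c22.png',g)
"
```

```text
t 9.85 ee [645.1  18.3 248.6] yaw -9.8 zax [ 3.1e-03  1.0e-04 -1.0e+00] F [-0.8  0.3 -0.5] w 85.4
delta [-242.1 -237.4   -2.2] turn 81.7
```

View pics/c20.png

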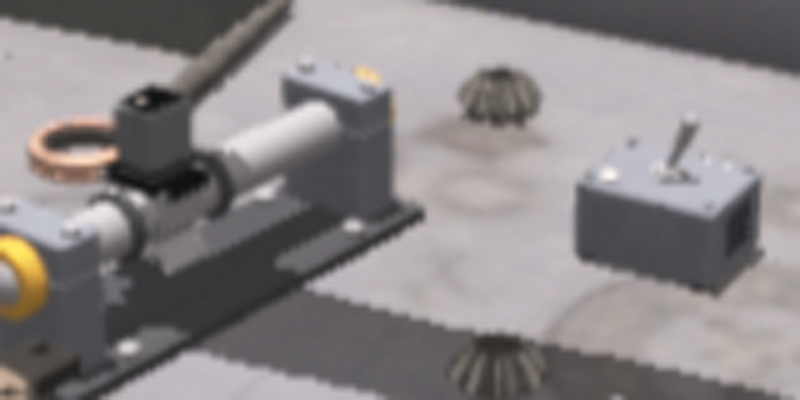

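View pics/c21.png

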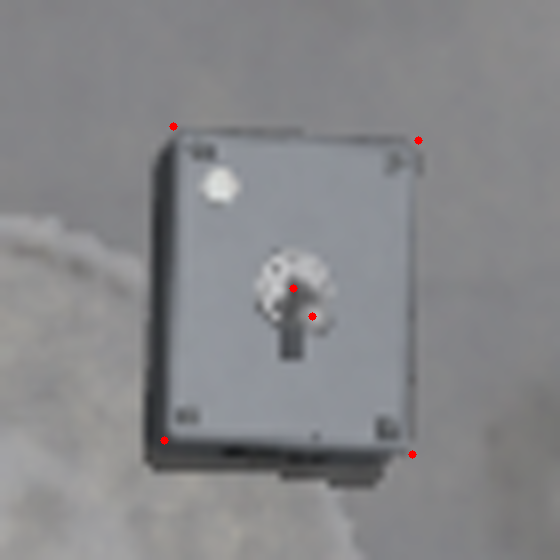

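View pics/c22.png

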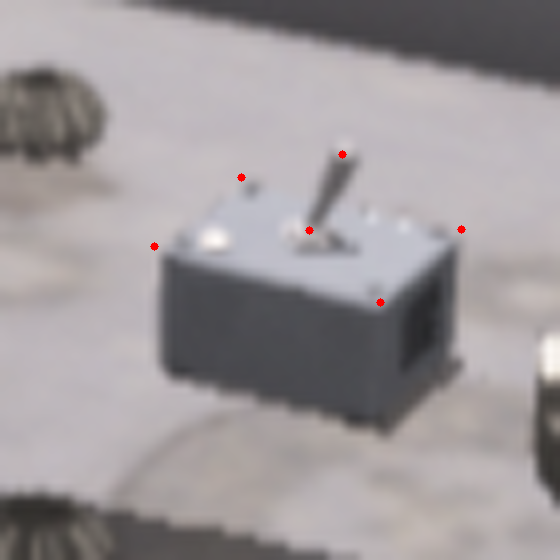

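Clip (side crop c20 at (150,150)): plate down on the pipe, upright and between the collars. The toggle tip (side c22 (343,155)) leans to the box's -x, as expected for off. Next I'll shut the fingers and go to the -x side of the bat.

```bash
python3 -c "
from h import *
to(.362,-.18,.17,-1.5)
"
```

```text
t 9.85 ee [645.1  18.3 248.6] yaw -9.8 zax [ 3.1e-03  1.0e-04 -1.0e+00] F [-0.8  0.3 -0.5] w 85.4
delta [-243.5 -245.5   77.7] turn -8.3
```

>>> {"api": "drive_tool", "payload": {"series": [0.3,-35,-35,0,-1,0,-75,-75,0,-3,0,-115,-115,10,-5,0,-155,-155,30,-7,0,-195,-196,50,-8,0,-230,-231,70,-8,0,-243,-245,77,-8,0,-243,-245,77,-8], "squeeze": 30}}

```text
time_s: 10.85
ee_pos: [0.3592, -0.1794, 0.1686]
ee_rot: [-2.256, -2.181, 0.002]
wrist_force: [0.1, 0.1, 0.1]
grip_width: -0.0002
```

```bash
python3 -c "
from h import *
to(.362,-.18,.097,-1.5)
snap('side','side8');crop('side8','c23',300,120,460,240,5)
"
```

```text
t 10.85 ee [ 359.2 -179.4  168.6] yaw -1.9 zax [-0.0037  0.002  -1.    ] F [0.1 0.1 0.1] w -0.2
delta [-0.7  3.1 71.6] turn -0.4
```

View pics/c23.png

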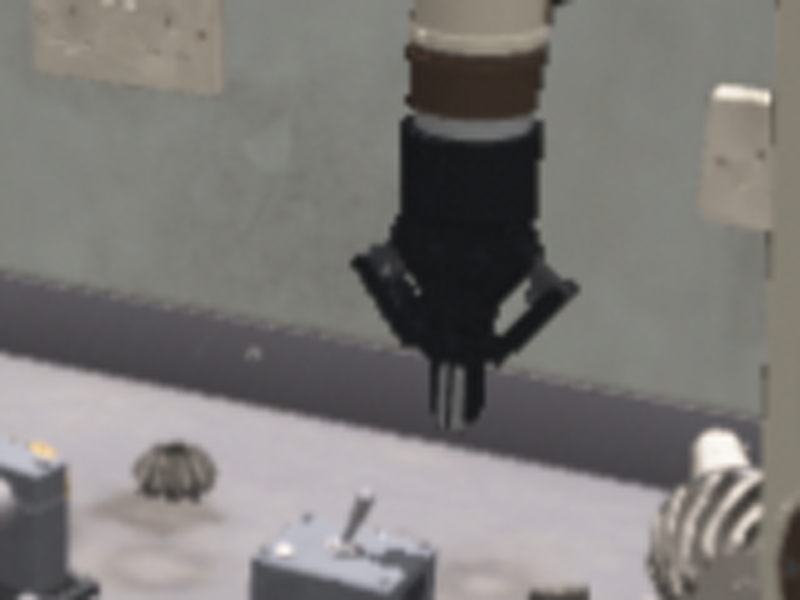

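>>> {"api": "drive_tool", "payload": {"series": [0,0,0,30,0,0,0,0,55,0,0,0,0,68,0,0,0,0,68,0]}}

```text
time_s: 11.4
ee_pos: [0.3617, -0.179, 0.1017]
ee_rot: [-2.253, -2.187, 0.001]
wrist_force: [-0.3, 0.8, 0.5]
grip_width: -0.0003
```

```bash
python3 -c "
from h import *
to(.413,-.18,.100,-1.5)
"
```

```text
t 11.4 ee [ 361.7 -179.   101.7] yaw -1.7 zax [-1.6e-03  9.0e-04 -1.0e+00] F [-0.3  0.8  0.5] w -0.3
delta [ 0.5 51.3  1.6] turn -0.2
```

>>> {"api": "drive_tool", "payload": {"series": [0,0,10,1,0,0,0,20,1,0,0,0,27,1,0,0,0,34,1,0,0,0,40,1,0,0,0,45,1,0,0,0,50,1,0,0,0,50,1,0]}}

```text
time_s: 12.4
ee_pos: [0.4128, -0.1813, 0.1014]
ee_rot: [2.254, 2.186, 0.002]
wrist_force: [-0.6, -0.3, -0.0]
grip_width: 0.0
```

```bash
python3 -c "
from h import *
to(.413,-.18,.100,-1.5)
snap('side','side9');crop('side9','c24',330,170,430,245,8)
"
```

```text
t 12.4 ee [ 412.8 -181.3  101.4] yaw -1.8 zax [ 1.6e-03 -3.0e-04 -1.0e+00] F [-0.6 -0.3 -0. ] w 0.0
delta [1.3 0.2 1.4] turn -0.3
```

View pics/c24.png

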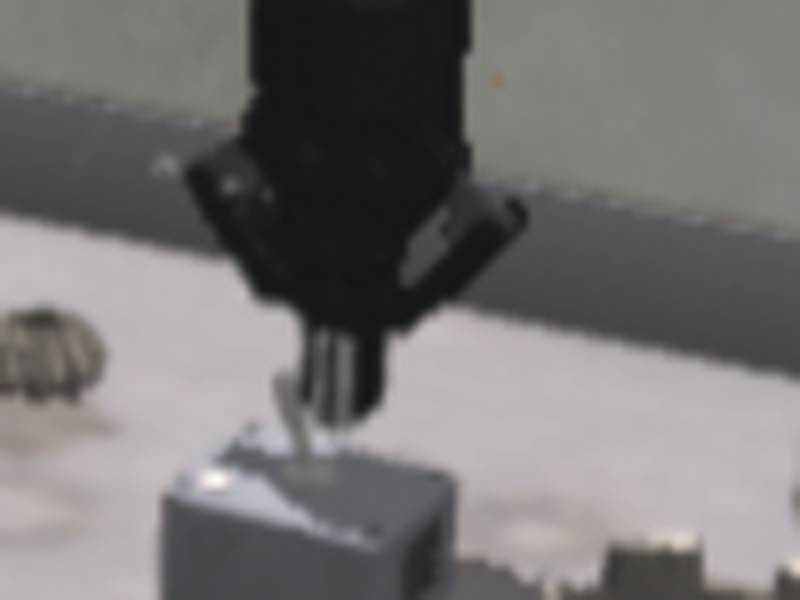

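The bat now leans left (to +x) at c24 (287,400), so it has snapped over. Next I'll back off, rise clear and check everything.

>>> {"api": "drive_tool", "payload": {"series": [0,0,-10,0,0,0,0,-30,0,0,0,0,-45,-15,0,0,0,-55,-55,0,0,0,-55,-100,0,0,0,-55,-130,0,0,0,-55,-130,0]}}

```text
time_s: 13.32
ee_pos: [0.3575, -0.1801, 0.2336]
ee_rot: [2.252, 2.182, 0.003]
wrist_force: [0.3, -0.0, 0.9]
grip_width: 0.0001
```

```bash
python3 -c "
from h import *
snap('side','side10');snap('top','top10');crop('side10','c25',235,195,395,275,5);crop('top10','c26',255,115,455,265,4)
s=robot.observe();print(s['time_s'],s['ee_pos'],s['wrist_force'])
"
```

```text
13.425 [ 0.35595765 -0.17924301  0.23085194] [-0.15267934  0.27135499 -0.36935222]
```

View pics/c25.png

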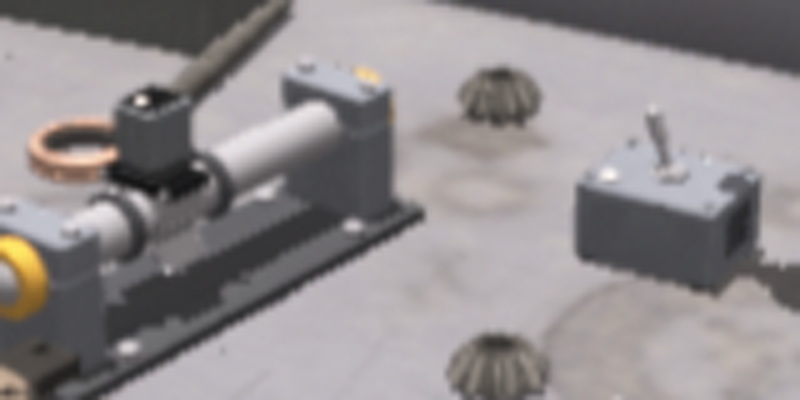

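View pics/c26.png

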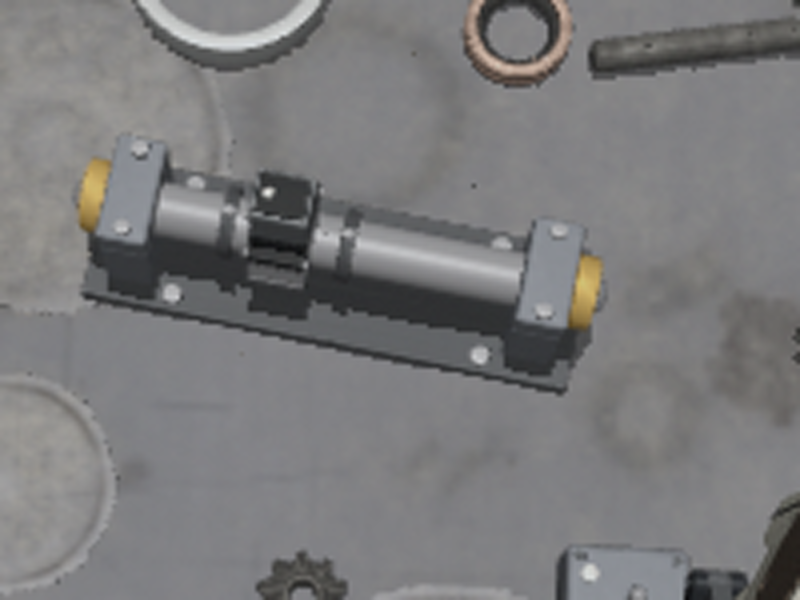

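```bash
python3 -c "
from h import *
C=lambda x,y,k,x0,y0:((x+.5)/k-.5+x0,(y+.5)/k-.5+y0)
# white dot on housing top, and the dot seen in both views
print(tri(C(143,100,5,235,195),C(268,191,4,255,115)))
f=cv2.imread('pics/top10.png')[150:200,300:350];cv2.imwrite('pics/c27.png',cv2.resize(f,None,fx=12,fy=12,interpolation=cv2.INTER_CUBIC))
"
```

```text
(array([0.6490875 , 0.02912492, 0.13268545]), np.float64(0.0023333669334879787))
```

View pics/c27.png

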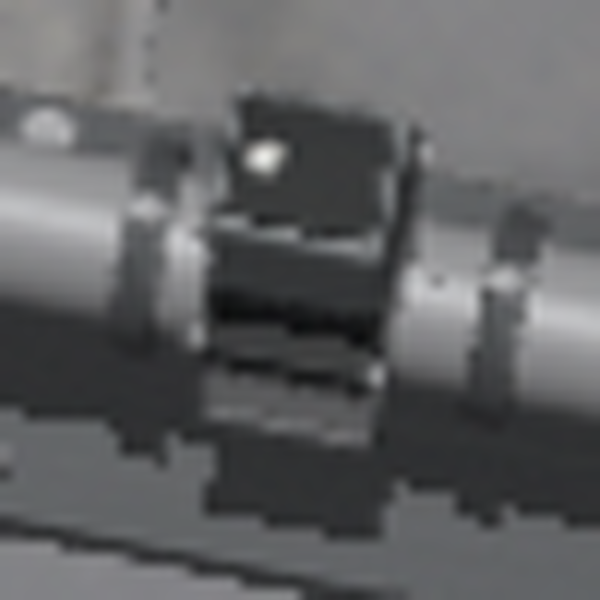

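```bash
python3 -c "
from h import *
a=cv2.imread('pics/top0.png');b=cv2.imread('pics/top10.png')
for n,(x,y) in dict(g0=(330,265),g1=(465,200),brg=(192,196),green=(217,255)).items():
    print(n,np.abs(a[y-16:y+16,x-16:x+16].astype(int)-b[y-16:y+16,x-16:x+16]).mean().round(2))
print(robot.finish_job())
"
```

```text
g0 3.06
g1 2.92
brg 3.18
green 2.91
the job is handed in; nothing more can be done
None
```

The job was handed in at about 13.4 s. The clip sensor is snapped home on the oil pipe between the collars, and the toggle on the grey receiver box is flipped to on.

- **Clip:** I gripped the housing across its 30 mm width. At first contact it was about 2 mm off to +x, showing as −6 N sideways, so I shifted it before pushing on. The jaws snapped over, and it bottomed on the pipe at about 14 N.
- **Toggle:** I pushed the bat from its −x side with shut fingers, and it snapped over to +x. The arm then rose clear.
- **Last checks:**
  - The clip is upright between the collars, with its housing top measured at 133 mm against 131 mm expected.
  - The bat leans to +x.
  - The gears, bearing and green look-alike show no movement between the first and last top pictures.
  - The wrist force is near zero with the gripper empty.
- **Disagreements:** The two cameras differed by 2–3 mm on where the clip and pipe were; the contact force settled it. My first pixel for the toggle tip in the top view was its shadow; the side view corrected that.

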